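Hold the activator box's sprung lid at its vent setting

ROBOT

A 6-joint arm with a two-finger parallel gripper is mounted at the origin on the work surface. World frame = base frame: x ahead of the robot, y to its left, z up, the work surface at z = 0. Lengths are in mm, angles in rad, forces in N, time in s.
With the tool pointing down it reaches from about 300 to 750 mm from the base axis. Payload 8.5 kg.
Tool frame: the origin (TCP) lies at the centre of the arm's flange, where the gripper is bolted on; the fingertips stand 166 mm ahead of it and the grasp point (between the pads) lies 147 mm ahead of it; x points along the fingers, y is the direction in which the jaws open and shut, and the axes are right-handed (so a half turn about x gives the same grasp; the last joint's range is limited). The gripper opens to 88 mm and grips with 3 to 60 N. Pads are 18 mm wide; open, the fingers measure 123 mm over their backs; the gripper's body (75 mm by 187 mm) begins 45 mm behind the grasp point.
Start: joints at [0.942, 0.381, 1.297, -0, 1.464, -0.215], TCP at [221.141, 503.566, 404.748] pointing down, gripper open.
Joint ranges: [-3.11, 3.11], [-0.89, 2.33], [0.22, 2.48], [-1.42, 4.56], [0.17, 2.85], [-2.88, 2.88]. Speed limits (rad/s): [2.39, 2.39, 3.14, 3.14, 3.14, 3.14].

INTERFACE

Orientations are given as a rotation vector (axis times angle).
In Python, from plant import arm, capture, workorder, nets gives the robot as it stands. The module is installed in compiled form; this text tells all that it offers.
- The arm moves only by the shell command python3 -m crank 'ROWS'. ROWS is JSON, a list of rows, each a list of 7 numbers: the shift along the tool's x, y, z as a fraction of full scale, then the turn, a rotation vector about the tool's x, y, z as a fraction of full scale, then the closure, from -1 (fully open) to 1 (shut), so that 0 is half open. A call has 1 to 12 rows; each row is the pose to reach, as a shift and turn from the pose commanded when the call began, along the tool's axes at that moment; what a row does not reach only later rows make up. Full scale, the value 1, is 0.15 m for a shift and 90 degrees for a turn. A row lasts 1/12 s, in which the tool goes at most 41.7 mm and 7.16 degrees, less where a joint would pass 70% of its speed; a pose out of reach is approached as far as the arm can. A call with a number of a shift or a turn outside -1 to 1 is refused whole. A call with a gripper value outside its range is refused whole. The fingers move at their own pace and stop on an object; the grip force is fixed at half the most. Time passes only in rows, so rows that repeat a pose let the fingers close. It gives the time, the measured TCP pose, the force and the opening at its end, in the units of the state.
- arm.get_state(): the state, without advancing time (a new reading comes with each control period).
- capture(name): name is "side" or "top" or "wrist"; returns a dict with "pixels" (420x560x3 uint8, blue, green, red), "range_z" (420x560 float32, mm along the optical axis (not along the pixel's ray), 0 where there is no reading), "fx", "fy", "cx", "cy" (pixels), "xyz" and "orientation" of the camera in the world. Camera axes: x right, y up, looking along -z (the intrinsics and any distortion apply to the point x, -y, -z); pixel columns grow to the right and rows downward; lengths in mm; the calibration is good to about 2 mm. The wrist camera is an equidistant fisheye: a pixel r from the principal point sees the ray r / f radians off the axis. A picture is of the moment at which its call begins.
- workorder.finish_job(): hands the job in, once; it reports no verdict.
Trained networks look in a picture, given as the dict that the camera call returned (one of the last four; its "shot" number tells which), for a name from the list of things; names that differ only in an ending like _2 or _b are one class to them, and where a whole thing is asked for, a point or a joint stands for the part that bears it (a point fixed in the world has none). Each returns a list of dicts, best first, with "conf" (0 to 1); they miss things now and then, are a little off and sometimes report something else, mostly with a low value. They report only what shows in the picture. A call takes as long as a camera call. They do not tell look-alikes from the thing itself.
- nets.outline_of(picture, thing): "region" (420x560 bool, what is visible of it) and "rect" ([left, top, right, bottom] in pixels, round what is visible of it).
The state is a dict: "time": time; "qpos": joint angles; "qd": joint speeds; "joint_efforts": joint torques, N m; "tool_pos": TCP position; "orientation": TCP orientation; "contact_force": force on the tool from outside, world axes, zero at the start; "torque": the same for the moment, N m; "gripper_width": finger opening in mm.
Only numpy, scipy, OpenCV 4.12 (cv2) and the standard library are available. Lean on these libraries where they do the work, as an engineer would, in place of code of your own. Each camera call takes 0.05 s, during which the arm holds its last target.

TASK

The warm box for cemented soles has to be vented: first take the polish tin off its lid and stand it upright, wholly on the round rubber mat. Then lift the spring-shut lid by its handle until it is in line with (parallel to) the setting pointer at the end of the box, and finish still holding the lid there steadily with the fingers: do not let go. Leave the pointer where it is set, and do not disturb the hammer, the thread spool or the brush.

Things in the scene. Friction and masses are not known exactly. Their poses are not given: they have to be found in the camera images.
- activator: the warm box, fixed: grey steel, 280 mm long (x), 220 wide (y), flat aluminium lid on top, upper face 108 mm above the bench when shut. Origin: centre of its underside; z up, x towards the end with the pointer, y to the hinge side. A thin curved rail (radius 205 mm about the hinge line, up to 0.27 m above the bench) stands 156 mm from its centre at the +x end. Turned up to 0.2 rad
- lid (a joint): opening angle of the lid (rad): 0 = shut and level, grows as the handle edge rises, stop at 1.2. Hinge line along the box's x, at its y = +110 mm, 104 mm above the bench. Spring and weight shut it: lifting straight up at the handle takes about 5 N when shut, 9 N at 0.75 rad; let go, it slams shut. Lid 284 x 222 x 8 mm, 0.45 kg
- lid_hinge (a point): middle of the lid's hinge line (above the box's centre line along x); axes turn with the lid: x along the hinge, y from handle edge to hinge, z out of the lid's upper face
- lid_handle (a point): centre of the lid's handle: a black round bar 36 mm long along the hinge direction, 16 mm thick, on one 14 x 12 mm stem under its middle; 30 mm above the lid's upper face, 195 mm from the hinge line, 27 mm in from the free edge. Ends and sides are free to grasp; pinched by its two ends, it turns between the fingers as the lid swings. Axes as lid_hinge
- pointer (a joint): angle of the setting pointer (rad), same zero, direction and hinge line as the lid's angle: the lid is at its setting when both values are equal. Set anew each time between 0.35 and 0.75; held by friction only, must not be shifted.
- pointer_tip (a point): tip of the setting pointer: a flat brass strip 198 mm long with an arrow end, pivoted on the hinge line at the +x end of the box (163 mm from the box centre) beside the curved rail; its y axis runs from the tip to the hinge line
- tin: round polish tin of plain metal, 60 mm diameter, 36 mm high, about 0.12 kg, loose, standing on the lid; origin: centre of its underside
- tin_center (a point): centre of the polish tin, half-way up (18 mm above its underside)
- mat_top (a point): centre of the upper face of the round black rubber mat, 120 mm diameter, 4 mm thick, fixed to the bench on the other side from the box
- hammer: hammer lying on the bench's far part, a bystander; leave alone
- spool: black thread spool, 60 mm wide and 95 mm high, standing on the left of the bench, a bystander; origin: centre of its underside
- brush: wooden shoe brush 150 x 50 x 44 mm lying on the right of the bench, a bystander; origin: centre of its underside
Mind the look-alikes: they are no part of the job. There is more than one size of the tin; the job needs the largest.

How it is judged (in metres and radians):
On the way:
1. the tin stands upright, released and at rest, wholly on the rubber mat, while the lid is still shut (horizontal distance between tin_center and mat_top below 0.03 m and z of tin_center in the frame of mat_top between 0.012 and 0.024 m and angle between tin_center's own z axis and vertical below 0.15 rad and linear speed of tin below 0.02 m/s and contact force between the fingers and tin below 0.2 N and value of joint lid below 0.1 rad), for 0.2 s.
At the end, for the whole second after the job is handed in: The tin stands upright (within 0.15 rad) and at rest on the rubber mat, its centre within 30 mm of the mat's centre, not touched by the fingers; the lid is steady within 0.08 rad of the pointer's angle, held by the fingers (contact over 1 N) and propped by nothing else (horizontal distance between tin_center and mat_top below 0.03 m and z of tin_center in the frame of mat_top between 0.012 and 0.024 m and angle between tin_center's own z axis and vertical below 0.15 rad and linear speed of tin below 0.02 m/s and contact force between the fingers and tin below 0.2 N and angle between the y axis of lid_handle and the y axis of pointer_tip, either way round below 0.08 rad and velocity of joint lid between -0.05 and 0.05 rad/s and contact force between the fingers and lid above 1 N and contact force between each of tin, hammer, spool, brush and lid below 0.1 N); the arm keeps its last pose, push and grip.
It fails at once if the lid is raised with the tin still on it (value of joint lid above 0.1 rad and contact force between tin and lid above 0.05 N).
It fails at once if the tin is dropped from a height or thrown (faster than 0.8 m/s, out of the fingers) (linear speed of tin above 0.8 m/s and contact force between the fingers and tin below 0.2 N).
It fails at once if the pointer is shifted by more than 10 mm at its tip (distance of pointer_tip from where it was at the start of the episode above 0.01 m).
It fails at once if the hammer, the thread spool or the brush is shifted by more than 3 cm (distance of any of hammer, spool, brush from where it was at the start of the episode above 0.03 m).
It also fails if it takes over 58 s, if anything falls off the work surface, if the arm or the gripper's body presses on something with over 40 N, if the wrist force passes 120 N, or if a joint passes its speed limit or range.

## Working session

There is one attempt and no reset: what is moved stays moved. The work goes in short steps, Python scripts to look and compute and a shell command to move; the robot and the scene stay as the last step left them, time stands still between calls to the robot, and variables do not carry over. Pictures are saved under pics/ and viewed, and the job is handed in when it is done.

```bash
ls; mkdir -p pics
cat > h.py <<'E'
import numpy as np, cv2
from scipy.spatial.transform import Rotation as R
from plant import arm, capture, workorder, nets
def cam_R(c):
    o=np.array(c["orientation"],float)
    return R.from_rotvec(o.ravel()) if o.size==3 else R.from_matrix(o)
def cloud(c):
    z=c["range_z"].astype(float); v,u=np.mgrid[:420,:560]
    x=(u-c["cx"])/c["fx"]*z; y=(v-c["cy"])/c["fy"]*z
    P=np.stack([x,-y,-z],-1)
    W=cam_R(c).apply(P.reshape(-1,3)).reshape(420,560,3)+np.array(c["xyz"])
    W[z==0]=np.nan
    return W
E
python3 - <<'E'
from h import *
s=arm.get_state(); print({k:np.round(v,3) for k,v in s.items()})
for n in ["top","side"]:
    c=capture(n); cv2.imwrite(f"pics/{n}0.png",c["pixels"]); print(n,{k:c[k] for k in c if k not in("pixels","range_z")})
    np.savez(f"{n}0.npz",W=cloud(c),px=c["pixels"])
    for t in ["tin","mat_top","activator","lid","lid_handle","pointer","hammer","spool","brush"]:
        try:
            r=nets.outline_of(c,t); print(t,[(round(d["conf"],2),d["rect"]) for d in r][:5])
        except Exception as e: print(t,e)
E
```

```text
pics
{'time': np.float64(0.0), 'qpos': array([ 0.942,  0.381,  1.298, -0.   ,  1.464, -0.215]), 'qd': array([-0.001,  0.   ,  0.   ,  0.001, -0.001, -0.002]), 'joint_efforts': array([-1.0000e-03, -4.3791e+01, -2.2456e+01,  7.1000e-02,  3.5000e-02,
       -0.0000e+00]), 'tool_pos': array([221.124, 503.541, 404.158]), 'orientation': array([ 0.324,  1.547, -0.326]), 'contact_force': array([ 0.922,  0.233, -0.225]), 'torque': array([0.057, 0.024, 0.019]), 'gripper_width': np.float64(88.334)}
top {'fx': 522.6683142766902, 'fy': 522.6683142766902, 'cx': 280.6633530740094, 'cy': 212.0117386537254, 'xyz': array([ 492.70926632,  -20.84022857, 1459.68040305]), 'orientation': array([ 0.05566231, -0.04498398, -1.59898343]), 'shot': 1}
tin [(0.86, [180.9, 231.1, 206.4, 257.9]), (0.68, [197.4, 307.4, 220.2, 322.3]), (0.49, [138.0, 238.5, 156.9, 255.3])]
mat_top [(0.74, [332.1, 207.1, 378.4, 247.2])]
activator [(0.77, [156.0, 160.3, 259.1, 289.8])]
lid []
lid_handle [(0.82, [161.2, 173.5, 255.7, 288.8])]
pointer [(0.54, [160.7, 156.9, 219.1, 171.2]), (0.24, [159.4, 173.8, 256.2, 285.2])]
hammer [(0
[... 311 characters left out ...]
': array([ 136.44273753, -784.99096345,  881.90628915]), 'orientation': array([ 0.84015653, -0.22729104, -0.46982865]), 'shot': 2}
tin [(0.91, [217.2, 162.1, 239.4, 179.1]), (0.6, [303.9, 189.1, 384.8, 227.8]), (0.48, [168.9, 215.4, 182.4, 229.9])]
mat_top [(0.83, [291.2, 272.6, 342.5, 310.2]), (0.42, [310.3, 374.0, 376.8, 420.0])]
activator [(0.77, [185.3, 120.8, 308.4, 242.0])]
lid [(0.75, [185.5, 145.4, 306.6, 213.1]), (0.67, [275.1, 136.3, 300.9, 146.8]), (0.49, [183.5, 118.9, 310.0, 241.6])]
lid_handle []
pointer []
hammer [(0.74, [304.3, 189.7, 385.5, 228.2]), (0.65, [290.8, 272.9, 338.7, 312.1])]
spool [(0.58, [205.9, 138.9, 219.3, 164.3])]
brush [(0.65, [313.3, 375.3, 374.4, 420.0])]
```

View pics/top0.png

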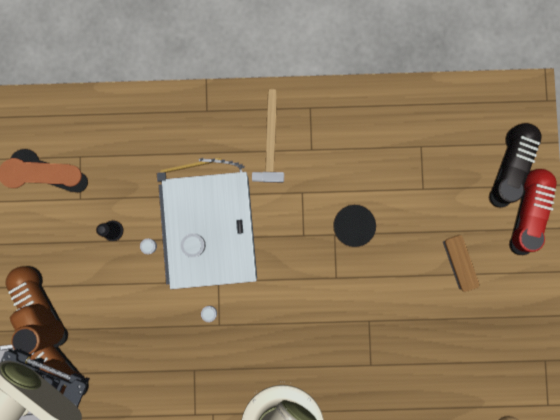

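View pics/side0.png

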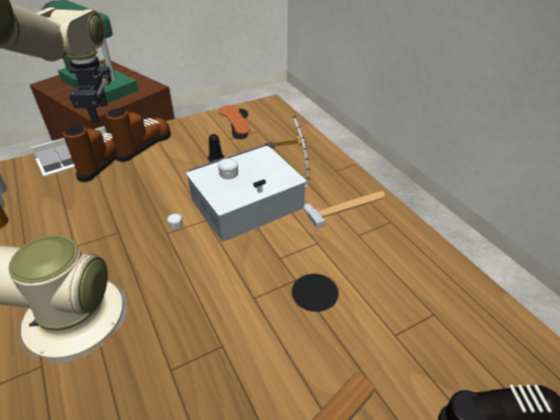

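Run:
```python
import cv2
a=cv2.imread("pics/top0.png")[140:310,85:285]; cv2.imwrite("pics/c1.png",cv2.resize(a,None,fx=3.5,fy=3.5,interpolation=cv2.INTER_CUBIC))
a=cv2.imread("pics/side0.png")[110:260,160:330]; cv2.imwrite("pics/c2.png",cv2.resize(a,None,fx=4,fy=4,interpolation=cv2.INTER_CUBIC))
```

```text
(no output)
```

View pics/c1.png

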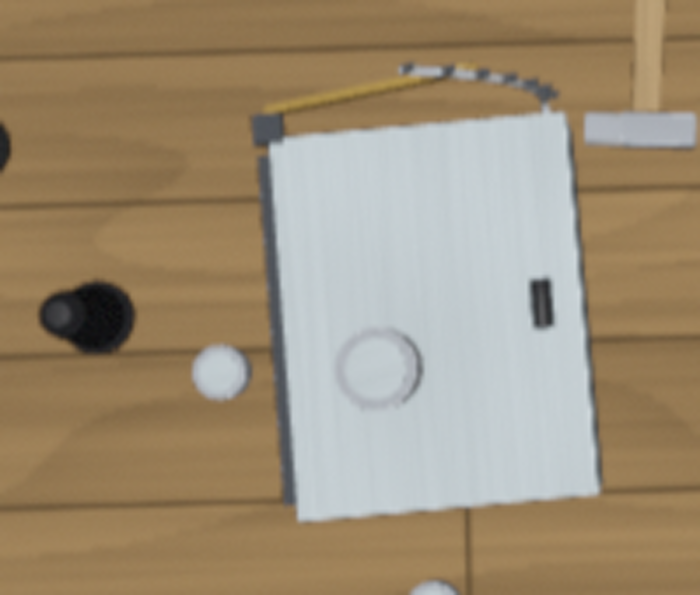

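View pics/c2.png

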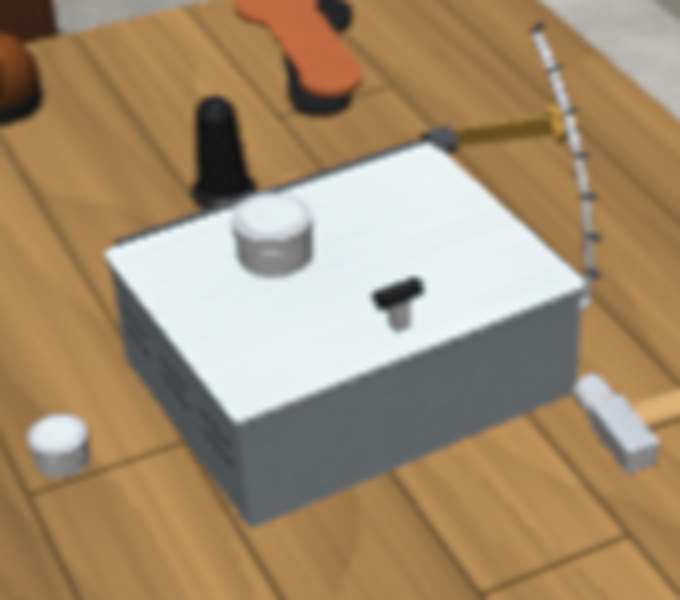

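Candidates for the tin (top picture): (193,245) on the lid, largest; (148,246) by the spool and (209,314) in front of the box, both smaller and on the bench. The close crops show the one on the lid is clearly the biggest, so I choose (193,245). In the side picture the handle is at (260,185), the mat at (315,292), the pointer crosses the rail at about (298,142), and the hammer is at (316,215).

Run:
```python
from h import *
for n in ["top","side"]:
    d=np.load(f"{n}0.npz"); W=d["W"]; px=d["px"].astype(int); z=W[...,2]
    print(n,"bench z",np.nanmedian(z[300:400,300:400]))
    # region of box
    B=(W[...,0]>280)&(W[...,0]<760)&(W[...,1]>-50)&(W[...,1]<480)
    lid=B&(z>102)&(z<114)
    P=W[lid]; 
    rect=cv2.minAreaRect(P[:,:2].astype(np.float32)); print("lid",len(P),np.nanmedian(P[:,2]),rect, cv2.boxPoints(rect).round(0).tolist())
    hb=B&(z>128)&(z<160)
    nl,lab,st,ce=cv2.connectedComponentsWithStats(hb.astype(np.uint8))
    for i in range(1,nl):
        if st[i,4]>8:
            Q=W[lab==i]; print("comp",st[i],Q.mean(0).round(1),Q.min(0).round(1),Q.max(0).round(1),"top",np.percentile(Q[:,2],80))
            if st[i,4]>60:
                T=Q[Q[:,2]>np.percentile(Q[:,2],90)-6]; print("  circ",cv2.minEnclosingCircle(T[:,:2].astype(np.float32)))
    # mat
    dark=(px.max(-1)<45)&(W[...,0]>300)&(W[...,0]<700)&(W[...,1]<-60)&(W[...,1]>-330)&(z<30)
    Q=W[dark]; print("mat",len(Q),Q.mean(0).round(1),cv2.minEnclosingCircle(Q[:,:2].astype(np.float32)))
    # pointer: brass colored, above z 110
    b,g,r=px[...,0],px[...,1],px[...,2]
    br=(W[...,0]>560)&(W[...,0]<760)&(W[...,1]>0)&(W[...,1]<480)&(z>112)
    Q=W[br]; C=px[br]
    print("pointer pts",len(Q)); 
    for q,cc in sorted(zip(Q.round(0).tolist(),C.tolist()),key=lambda t:-t[0][1])[::max(1,len(Q)//40)]: print(q,cc)
```

```text
top bench z 0.7471283139949492
lid 8869 108.46159911147629 ((548.5182495117188, 182.75929260253906), (305.97760009765625, 232.87930297851562), 3.6285576820373535) [[388.0, 289.0], [403.0, 57.0], [709.0, 76.0], [694.0, 309.0]]
comp [167 165  21   6  57] [696.2 245.  143.5] [692.7 220.9 128.9] [701.1 275.7 159.7] top 152.09037530186598
comp [235 164   8   4  16] [698.8  90.5 138.3] [696.3  82.5 128.1] [702.4  98.9 150. ] top 141.5451498153668
comp [236 220   7  15  90] [543.2  92.6 144. ] [524.6  85.3 129.3] [560.2 100.8 152. ] top 147.12804926884064
  circ ((542.166748046875, 94.23980712890625), 17.979106903076172)
comp [180 234  25  24 456] [499.4 211.6 144.7] [470.2 182.8 130.9] [528.1 242.8 153. ] top 147.19435903810108
  circ ((499.5322265625, 212.65921020507812), 29.629859924316406)
mat 1272 [ 542.7 -216.5    4.8] ((543.3170166015625, -216.27894592285156), 56.47694396972656)
pointer pts 795
[687.0, 306.0, 113.0] [87, 89, 93]
[637.0, 300.0, 115.0] [89, 95, 104]
[676.0, 296.0, 119.0] [89, 84, 80]
[678.0, 294.0, 118.0] [90, 82, 79]
[687.0, 292.0, 115.0] [88, 82, 78]
[624.0, 290.0, 1
[... 3257 characters left out ...]
 141.0, 246.0] [115, 124, 134]
[703.0, 138.0, 186.0] [50, 92, 121]
[696.0, 134.0, 231.0] [170, 172, 174]
[697.0, 130.0, 230.0] [198, 196, 193]
[699.0, 127.0, 221.0] [153, 155, 156]
[699.0, 122.0, 217.0] [169, 185, 189]
[697.0, 118.0, 217.0] [186, 196, 200]
[699.0, 115.0, 207.0] [182, 186, 188]
[701.0, 112.0, 195.0] [154, 160, 164]
[698.0, 107.0, 189.0] [157, 161, 166]
[697.0, 104.0, 177.0] [136, 146, 157]
[700.0, 100.0, 199.0] [82, 98, 112]
[698.0, 98.0, 156.0] [128, 144, 162]
[697.0, 96.0, 143.0] [103, 128, 151]
[699.0, 94.0, 152.0] [149, 155, 160]
[696.0, 91.0, 168.0] [105, 106, 108]
[701.0, 90.0, 124.0] [125, 133, 141]
[700.0, 88.0, 118.0] [127, 136, 145]
[698.0, 81.0, 138.0] [85, 88, 92]
```

Run:
```python
from h import *
for n in ["top","side"]:
    d=np.load(f"{n}0.npz"); W=d["W"]; px=d["px"].astype(int); z=W[...,2]
    b,g,r=px[...,0],px[...,1],px[...,2]
    lid=(z>100)&(z<117)&(W[...,0]>360)&(W[...,0]<760)&(W[...,1]>30)&(W[...,1]<330)&(px.min(-1)>150)
    lid=cv2.morphologyEx(lid.astype(np.uint8),cv2.MORPH_OPEN,np.ones((5,5)))>0
    P=W[lid]; rect=cv2.minAreaRect(P[:,:2].astype(np.float32)); print(n,"lid",np.median(P[:,2]),rect)
    yaw=np.deg2rad(rect[2]); yaw=(yaw+np.pi/4)%(np.pi/2)-np.pi/4
    ex=np.array([np.cos(yaw),np.sin(yaw)]); ey=np.array([-ex[1],ex[0]])
    c=np.array(rect[0])
    Q=W[...,:2]-c; bx=Q@ex; by=Q@ey
    br=(bx>140)&(bx<185)&(by>-110)&(by<120)&(z>112)&(r-b>35)
    print("yaw",yaw,"n",br.sum(),"bx",np.median(bx[br]))
    pts=np.stack([by[br],z[br]],-1).astype(np.float32)
    l=cv2.fitLine(pts,cv2.DIST_HUBER,0,.01,.01).ravel(); 
    print("slope ang",np.arctan2(-l[1]*np.sign(l[0]),abs(l[0])),"pt",l[2:])
    a=np.arctan2(pts[:,1]-104,110-pts[:,0]); rr=np.hypot(pts[:,1]-104,110-pts[:,0]); m=rr>60
    print("angle via hinge",np.median(a[m]),np.percentile(a[m],[10,90]),"rmax",rr.max())
    print("bright-z", "z at hinge", l[3]+l[1]/l[0]*(110-l[2]))
    hd=(bx>-60)&(bx<60)&(by<-60)&(by>-110)&(z>130)&(z<165)
    print("handle",bx[hd].min(),bx[hd].max(),by[hd].mean(),W[hd].mean(0), W[hd][:,2].max())
    print("handle world expected", c+ex*0+ey*(110-195))
```

```text
top lid 108.45883241183265 ((538.1561279296875, 176.3337860107422), (283.8775634765625, 221.18983459472656), 3.5960559844970703)
yaw 0.06276301701552 n 186 bx 160.8544232078919
slope ang 0.54475695 pt [ 34.773148 158.93881 ]
angle via hinge 0.6105803 [0.52584598 0.67614154] rmax 207.86757
bright-z z at hinge 113.35779
handle -18.405513530112284 17.203772939290786 -83.95405952129506 [543.39891503  92.54358478 144.19811693] 151.98633221838008
handle world expected [543.48748256  91.5011469 ]
side lid 106.72801287441592 ((538.2333984375, 174.29290771484375), (286.4673767089844, 228.5115966796875), 4.046877384185791)
yaw 0.07063133477853756 n 165 bx 159.90308019160923
slope ang 0.549597 pt [ 16.379742 162.61903 ]
angle via hinge 0.5568398 [0.46954966 0.62445493] rmax 216.19183
bright-z z at hinge 105.27187
handle -19.839077419184346 16.932919242147534 -87.46474860887498 [541.49746259  86.8404626  140.2936174 ] 149.3641813382353
handle world expected [544.23207131  89.50484297]
```

```bash
cat >> h.py <<'E'
def plan(target, tooly=None):
    """target TCP pos (mm); tooly: wanted jaw direction angle in world xy; tool x down. prints row fractions"""
    s=arm.get_state(); p=s["tool_pos"]; R0=R.from_rotvec(s["orientation"])
    sh=R0.inv().apply(np.array(target)-p)/150
    print("now",p.round(1),"axes\n",R0.as_matrix().round(3)); print("shift frac",sh.round(3))
    if tooly is not None:
        for a in (tooly,tooly+np.pi):
            y=np.array([np.cos(a),np.sin(a),0]); x=np.array([0,0,-1.]); M=np.column_stack([x,y,np.cross(x,y)])
            rv=(R0.inv()*R.from_matrix(M)).as_rotvec(); print("turn frac",(rv/(np.pi/2)).round(3))
    print("q",np.round(s["qpos"],2))
E
python3 - <<'E'
from h import *
plan([499.3,211.5,360],0.063)
E
```

```text
now [221.1 503.6 404.8] axes
 [[-0.     0.402  0.916]
 [ 0.     0.916 -0.402]
 [-1.     0.    -0.   ]]
shift frac [ 0.298 -1.037  2.481]
turn frac [ 0.696 -0.    -0.   ]
turn frac [-1.304  0.    -0.   ]
q [ 0.94  0.38  1.3   0.    1.46 -0.22]
```

```bash
python3 -m crank '[[0.03,-0.12,0.25,0.07,0,0,-1],[0.06,-0.25,0.5,0.15,0,0,-1],[0.09,-0.38,0.75,0.22,0,0,-1],[0.12,-0.5,1,0.3,0,0,-1],[0.12,-0.5,1,0.37,0,0,-1],[0.12,-0.5,1,0.45,0,0,-1],[0.12,-0.5,1,0.52,0,0,-1],[0.12,-0.5,1,0.6,0,0,-1],[0.12,-0.5,1,0.66,0,0,-1],[0.12,-0.5,1,0.696,0,0,-1],[0.12,-0.5,1,0.696,0,0,-1]]'
python3 - <<'E'
from h import *
plan([499.3,211.5,360],0.063)
E
```

```text
time: 1.92
tool_pos: [328.3, 374.6, 386.8]
orientation: [1.164, 1.238, -1.164]
contact_force: [-0.7, 0.7, 0.1]
gripper_width: 88.5
now [328.3 374.6 386.8] axes
 [[ 0.     0.998  0.062]
 [ 0.     0.062 -0.998]
 [-1.     0.    -0.   ]]
shift frac [0.179 1.071 1.155]
turn frac [-0.001 -0.    -0.   ]
turn frac [ 1.999 -0.     0.   ]
q [0.61 0.3  1.47 0.   1.37 0.55]
```

```bash
python3 -m crank '[[0.04,0.25,0.25,0,0,0,-1],[0.09,0.45,0.45,0,0,0,-1],[0.14,0.65,0.65,0,0,0,-1],[0.18,0.8,0.8,0,0,0,-1],[0.18,0.9,0.9,0,0,0,-1],[0.18,1,1,0,0,0,-1],[0.18,1,1,0,0,0,-1],[0.18,1,1,0,0,0,-1]]'
python3 - <<'E'
from h import *
plan([499.3,211.5,360],0.063)
c=capture("wrist"); cv2.imwrite("pics/w1.png",c["pixels"]); print({k:c[k] for k in c if k not in("pixels","range_z")}); print([(d["conf"],d["rect"]) for d in nets.outline_of(c,"tin")])
E
```

```text
time: 2.58
tool_pos: [487.9, 234.0, 359.5]
orientation: [1.162, 1.239, -1.163]
contact_force: [0.3, 0.1, -0.7]
gripper_width: 88.1
now [487.9 234.  359.5] axes
 [[-0.001  0.998  0.063]
 [ 0.     0.063 -0.998]
 [-1.    -0.001 -0.   ]]
shift frac [-0.003  0.066  0.154]
turn frac [ 0. -0.  0.]
turn frac [-2.e+00 -1.e-03 -0.e+00]
q [0.23 0.4  1.4  0.   1.34 0.16]
{'fx': 325.19226210127806, 'fy': 325.19226210127806, 'cx': 280.36723734456916, 'cy': 210.46539165950225, 'xyz': array([482.20491766, 307.81587381, 341.15604403]), 'orientation': array([-0.28789206, -0.00897467,  0.06127315]), 'shot': 3}
[(0.96, [103.8, 195.2, 144.3, 236.6]), (0.78, [279.9, 47.6, 325.0, 91.1]), (0.62, [253.9, 210.0, 341.8, 299.7])]
```

View pics/w1.png

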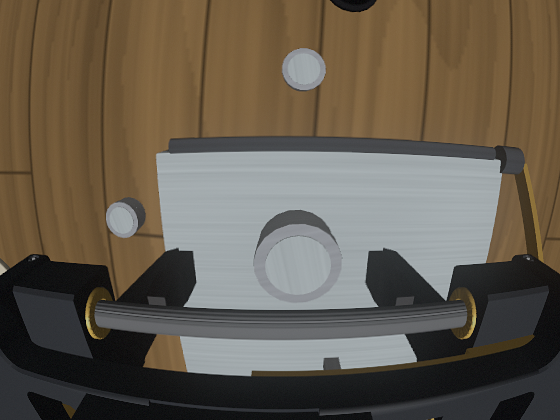

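The wrist picture confirms the choice: the large tin on the lid is at (298,265). The smaller ones on the bench are at (303,69) and (125,217). I'll refine the tin's position with this view.

```bash
cat >> h.py <<'E'
def fcloud(c):
    z=c["range_z"].astype(float); v,u=np.mgrid[:420,:560]
    a=(u-c["cx"])/c["fx"]; b=(v-c["cy"])/c["fy"]; r=np.hypot(a,b)+1e-9
    t=np.tan(np.minimum(r,1.5)); P=np.stack([a/r*t*z,-b/r*t*z,-z],-1)
    W=cam_R(c).apply(P.reshape(-1,3)).reshape(420,560,3)+np.array(c["xyz"]); W[z==0]=np.nan
    return W
E
python3 - <<'E'
from h import *
c=capture("wrist"); W=fcloud(c)
m=(W[...,2]>138)&(W[...,2]<150)&(abs(W[...,0]-499)<50)&(abs(W[...,1]-212)<50)
Q=W[m]; print(len(Q),np.median(Q[:,2]),cv2.minEnclosingCircle(Q[:,:2].astype(np.float32)),Q.mean(0))
plan([499.3,211.5,281])
E
```

```text
5641 146.04696871524666 ((499.4407958984375, 212.6354522705078), 30.0705509185791) [499.05872686 215.33045205 145.87637039]
now [486.7 235.3 359.9] axes
 [[-0.     0.998  0.066]
 [ 0.     0.066 -0.998]
 [-1.    -0.    -0.   ]]
shift frac [0.526 0.073 0.164]
q [0.23 0.4  1.4  0.   1.34 0.17]
```

```bash
python3 -m crank '[[0,0.075,0.16,0,0,0,-1],[0.15,0.075,0.16,0,0,0,-1],[0.3,0.075,0.16,0,0,0,-1],[0.42,0.075,0.16,0,0,0,-1],[0.52,0.075,0.16,0,0,0,-1],[0.52,0.075,0.16,0,0,0,-1],[0.52,0.075,0.16,0,0,0,-1]]'; python3 -c "
from h import *
plan([499.4,212.2,281])"
```

```text
time: 3.32
tool_pos: [499.8, 212.0, 281.9]
orientation: [1.16, 1.24, -1.162]
contact_force: [0.4, 0.6, 0.6]
gripper_width: 88.1
now [499.8 212.  281.9] axes
 [[-0.001  0.998  0.065]
 [-0.     0.065 -0.998]
 [-1.    -0.001  0.   ]]
shift frac [ 0.006 -0.003 -0.002]
q [0.18 0.49 1.5  0.   1.15 0.12]
```

```bash
python3 -m crank '[[0,0,0,0,0,0,0.2],[0,0,0,0,0,0,0.4],[0,0,0,0,0,0,0.5],[0,0,0,0,0,0,0.5],[0,0,0,0,0,0,0.5],[0,0,0,0,0,0,0.5],[0,0,0,0,0,0,0.5],[0,0,0,0,0,0,0.5]]'
```

```text
time: 3.98
tool_pos: [500.4, 211.2, 282.2]
orientation: [1.163, 1.238, -1.162]
contact_force: [-0.7, -0.5, 4.7]
gripper_width: 57.3
```

```bash
python3 -m crank '[[-0.08,0,0,0,0,0,0.5],[-0.2,0,0,0,0,0,0.5],[-0.35,0,0,0,0,0,0.5],[-0.5,0,0,0,0,0,0.5],[-0.5,0,0,0,0,0,0.5],[-0.5,0,0,0,0,0,0.5]]'
python3 - <<'E'
from h import *
plan([543.2,-217.5,330])
c=capture("wrist"); cv2.imwrite("pics/w2.png",c["pixels"])
c=capture("side"); cv2.imwrite("pics/s2.png",c["pixels"][60:270,120:400].repeat(2,0).repeat(2,1))
E
```

```text
time: 4.48
tool_pos: [500.2, 211.2, 356.9]
orientation: [1.163, 1.238, -1.161]
contact_force: [-0.7, -0.2, -1.3]
gripper_width: 57.6
now [500.2 211.2 356.9] axes
 [[ 0.001  0.998  0.064]
 [ 0.     0.064 -0.998]
 [-1.     0.001 -0.   ]]
shift frac [0.179 0.104 2.87 ]
q [ 0.18  0.41  1.4  -0.    1.33  0.12]
```

View pics/w2.png

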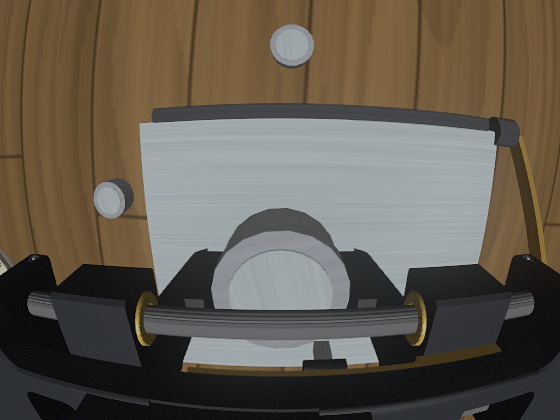

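View pics/s2.png

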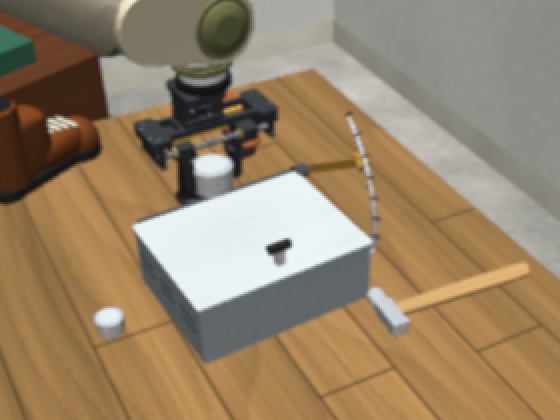

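Tin held upright between the pads ((280,285) in the wrist picture, (212,178) in the side crop), clear of the lid. Moving it to the mat.

```bash
python3 -m crank '[[0,0,0.12,0,0,0,0.5],[0,0,0.3,0,0,0,0.5],[0,0.02,0.5,0,0,0,0.5],[0,0.03,0.7,0,0,0,0.5],[0,0.04,0.9,0,0,0,0.5],[0,0.04,1,0,0,0,0.5]]' && python3 -m crank '[[0,0.02,0.2,0,0,0,0.5],[0,0.03,0.4,0,0,0,0.5],[0,0.04,0.6,0,0,0,0.5],[0,0.05,0.8,0,0,0,0.5],[0,0.06,0.95,0,0,0,0.5],[0,0.06,1,0,0,0,0.5],[0,0.06,1,0,0,0,0.5]]'; python3 -c "
from h import *
plan([543.2,-217.5,330])"
```

```text
time: 5.08
tool_pos: [516.1, 59.2, 355.2]
orientation: [1.162, 1.24, -1.166]
contact_force: [0.4, -0.2, -1.5]
gripper_width: 57.4
time: 5.67
tool_pos: [534.4, -88.6, 355.3]
orientation: [1.164, 1.24, -1.165]
contact_force: [-0.2, 1.0, -0.8]
gripper_width: 57.4
now [534.4 -88.6 355.3] axes
 [[-0.002  0.998  0.061]
 [ 0.001  0.061 -0.998]
 [-1.    -0.002 -0.001]]
shift frac [0.168 0.006 0.861]
q [-0.38  0.41  1.4  -0.    1.33 -0.44]
```

```bash
python3 -m crank '[[0,0,0.15,0,0,0,0.5],[0,0,0.35,0,0,0,0.5],[0,0,0.55,0,0,0,0.5],[0.1,0,0.72,0,0,0,0.5],[0.25,0,0.82,0,0,0,0.5],[0.4,0.01,0.86,0,0,0,0.5],[0.6,0.01,0.86,0,0,0,0.5],[0.75,0.01,0.86,0,0,0,0.5],[0.8,0.01,0.86,0,0,0,0.5],[0.8,0.01,0.86,0,0,0,0.5],[0.8,0.01,0.86,0,0,0,0.5]]'
python3 - <<'E'
from h import *
plan([543.2,-217.5,178])
c=capture("wrist"); cv2.imwrite("pics/w3.png",c["pixels"])
c=capture("side"); cv2.imwrite("pics/s3.png",c["pixels"][180:380,220:480].repeat(3,0).repeat(3,1))
E
```

```text
time: 6.58
tool_pos: [544.5, -215.1, 237.4]
orientation: [1.161, 1.239, -1.161]
contact_force: [0.1, -0.8, -0.2]
gripper_width: 57.7
now [ 544.5 -215.1  237.4] axes
 [[ 0.     0.998  0.065]
 [-0.     0.065 -0.998]
 [-1.     0.     0.   ]]
shift frac [ 0.396 -0.01   0.015]
q [-0.58  0.61  1.43  0.    1.1  -0.64]
```

View pics/w3.png

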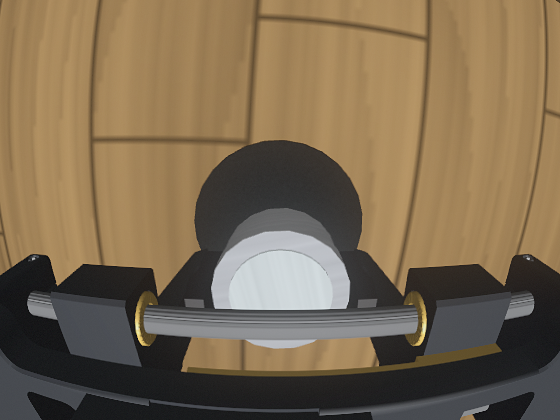

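View pics/s3.png

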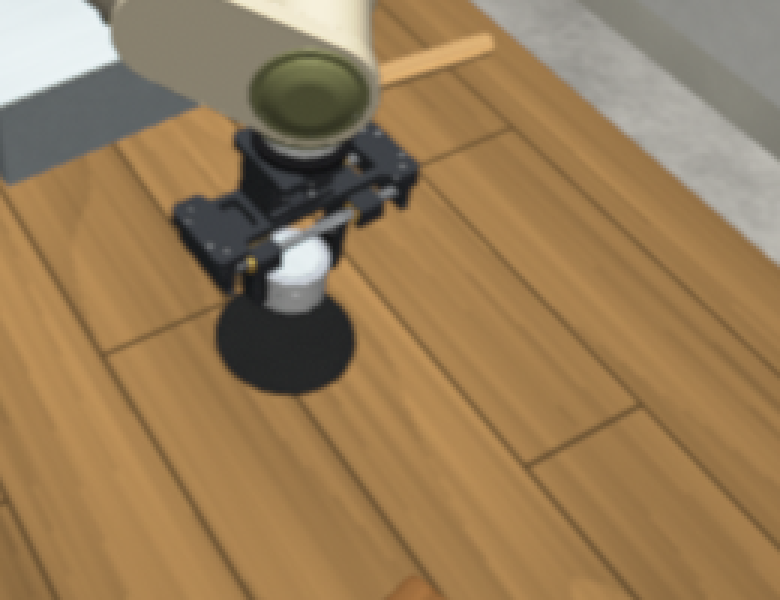

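The tin is upright above the mat, centred side to side (mat at about (278,220) in the wrist picture). The arm is clear of the hammer. Lowering it now.

```bash
python3 -m crank '[[0.1,-0.01,0.01,0,0,0,0.5],[0.2,-0.01,0.01,0,0,0,0.5],[0.28,-0.01,0.01,0,0,0,0.5],[0.33,-0.01,0.01,0,0,0,0.5],[0.36,-0.01,0.01,0,0,0,0.5],[0.38,-0.01,0.01,0,0,0,0.5],[0.38,-0.01,0.01,0,0,0,0.5]]'; python3 -c "
from h import *
plan([543.2,-217.5,178])"
```

```text
time: 7.27
tool_pos: [542.8, -217.5, 180.0]
orientation: [1.162, 1.238, -1.162]
contact_force: [0.4, 0.5, -1.8]
gripper_width: 57.7
now [ 542.8 -217.5  180. ] axes
 [[ 0.     0.998  0.064]
 [-0.     0.064 -0.998]
 [-1.     0.     0.   ]]
shift frac [0.013 0.002 0.   ]
q [-0.58  0.69  1.48 -0.    0.98 -0.65]
```

```bash
python3 -m crank '[[0.01,0,0,0,0,0,0.5],[0.02,0,0,0,0,0,0.5],[0.02,0,0,0,0,0,0.5]]'
```

```text
time: 7.52
tool_pos: [542.9, -217.5, 178.4]
orientation: [1.162, 1.237, -1.161]
contact_force: [-2.3, 1.8, 9.0]
gripper_width: 57.0
```

```bash
python3 -m crank '[[-0.005,0,0,0,0,0,0.2],[-0.005,0,0,0,0,0,-0.1],[-0.005,0,0,0,0,0,-0.5],[-0.005,0,0,0,0,0,-1],[-0.005,0,0,0,0,0,-1],[-0.005,0,0,0,0,0,-1],[-0.005,0,0,0,0,0,-1]]' && python3 -m crank '[[-0.1,0,0,0,0,0,-1],[-0.25,0,0,0,0,0,-1],[-0.45,0,0,0,0,0,-1],[-0.7,0,0,0,0,0,-1],[-0.9,0,0,0,0,0,-1],[-1,0,0,0,0,0,-1],[-1,0,0,0,0,0,-1]]'
python3 - <<'E'
from h import *
c=capture("wrist"); cv2.imwrite("pics/w4.png",c["pixels"]); W=fcloud(c)
m=(W[...,2]>34)&(W[...,2]<50)&(abs(W[...,0]-543)<60)&(abs(W[...,1]+217)<60)
Q=W[m]; print(len(Q),np.median(Q[:,2]),cv2.minEnclosingCircle(Q[:,:2].astype(np.float32)))
px=c["pixels"]; m=(px.max(-1)<60)&(W[...,2]<25)&(abs(W[...,0]-543)<80)&(abs(W[...,1]+217)<80); Q=W[m]
print("mat",cv2.minEnclosingCircle(Q[:,:2].astype(np.float32)))
plan([543.5,91,330])
E
```

```text
time: 8.1
tool_pos: [542.7, -217.5, 177.4]
orientation: [1.162, 1.239, -1.162]
contact_force: [-0.6, 0.5, 0.5]
gripper_width: 87.4
time: 8.68
tool_pos: [542.9, -217.5, 331.2]
orientation: [1.162, 1.232, -1.16]
contact_force: [0.2, 0.3, 0.2]
gripper_width: 88.4
3651 42.21828396157645 ((542.0740356445312, -216.4830780029297), 30.20904541015625)
mat ((541.8184204101562, -215.97750854492188), 59.141441345214844)
now [ 542.7 -217.4  328.7] axes
 [[ 0.002  0.998  0.064]
 [-0.002  0.064 -0.998]
 [-1.     0.002  0.002]]
shift frac [-0.012  0.136 -2.052]
q [-0.58  0.5   1.32 -0.    1.31 -0.65]
```

View pics/w4.png

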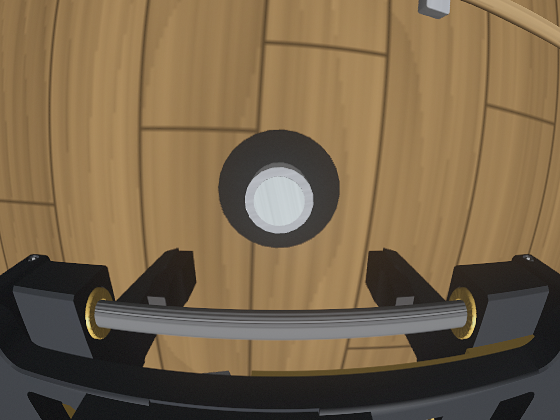

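The tin stands upright on the mat, about 1 mm from its centre ((278,200) in the wrist picture, mat at (278,188)), and is released. Next is the handle.

```bash
python3 -m crank '[[-0.1,0,-0.2,0,0,0,-1],[-0.1,0,-0.4,0,0,0,-1],[-0.1,0.03,-0.6,0,0,0,-1],[-0.1,0.05,-0.8,0,0,0,-1],[-0.1,0.07,-1,0,0,0,-1]]' && python3 -m crank '[[0,0.02,-0.2,0,0,0,-1],[0,0.03,-0.4,0,0,0,-1],[0,0.05,-0.6,0,0,0,-1],[0,0.06,-0.8,0,0,0,-1],[0,0.06,-0.95,0,0,0,-1],[0,0.06,-1,0,0,0,-1],[0,0.06,-1,0,0,0,-1],[0,0.06,-1,0,0,0,-1]]'
python3 - <<'E'
from h import *
c=capture("wrist"); cv2.imwrite("pics/w5.png",c["pixels"]); W=fcloud(c)
b=(abs(W[...,0]-543)<45)&(abs(W[...,1]-91)<30)&(W[...,2]>126)&(W[...,2]<156)
Q=W[b]; print(len(Q), Q.mean(0), Q.min(0),Q.max(0)) if len(Q) else 0
T=Q[Q[:,2]>140]; print(cv2.minAreaRect(T[:,:2].astype(np.float32)))
plan([543.5,91,285],0.063)
E
```

```text
time: 9.15
tool_pos: [543.4, -65.8, 340.6]
orientation: [1.162, 1.242, -1.164]
contact_force: [0.1, 0.0, 0.2]
gripper_width: 88.3
time: 9.82
tool_pos: [543.1, 82.7, 341.5]
orientation: [1.161, 1.24, -1.163]
contact_force: [-0.2, -0.9, -0.2]
gripper_width: 88.0
1670 [543.32699681  94.571744   144.57124356] [525.21981376  84.75465129 126.12295827] [561.65188364 101.50292414 149.23648465]
((543.5430297851562, 93.15467071533203), (35.957767486572266, 15.377630233764648), 3.1219241619110107)
now [543.2  82.2 341.7] axes
 [[-0.001  0.998  0.063]
 [-0.     0.063 -0.998]
 [-1.    -0.001  0.   ]]
shift frac [ 0.378  0.006 -0.058]
turn frac [0.    0.    0.001]
turn frac [-2.e+00 -1.e-03  0.e+00]
q [-0.07  0.43  1.4  -0.    1.31 -0.13]
```

View pics/w5.png

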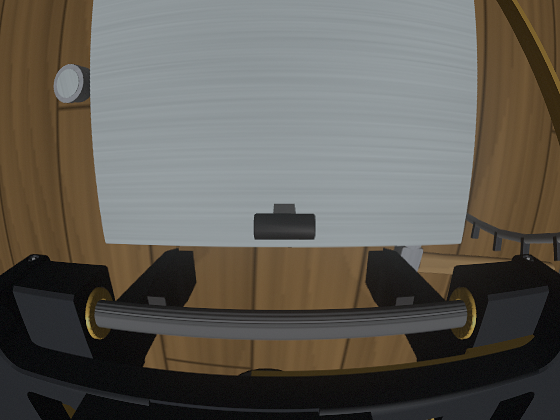

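Handle at (284,227) in the wrist picture, straight between the fingers. It measures (543.4, 92). Now descend and grip the ends.

```bash
python3 -m crank '[[0,0.003,-0.065,0,0,0,-1],[0.1,0.003,-0.065,0,0,0,-1],[0.2,0.003,-0.065,0,0,0,-1],[0.3,0.003,-0.065,0,0,0,-1],[0.36,0.003,-0.065,0,0,0,-1],[0.38,0.003,-0.065,0,0,0,-1],[0.38,0.003,-0.065,0,0,0,-1]]' && python3 -m crank '[[0,0,0,0,0,0,0],[0,0,0,0,0,0,0.5],[0,0,0,0,0,0,1],[0,0,0,0,0,0,1],[0,0,0,0,0,0,1],[0,0,0,0,0,0,1],[0,0,0,0,0,0,1],[0,0,0,0,0,0,1]]'
python3 - <<'E'
from h import *
c=capture("wrist"); cv2.imwrite("pics/w6.png",c["pixels"])
plan([543.5,91,285],0.063)
E
```

```text
time: 10.45
tool_pos: [543.0, 92.6, 285.0]
orientation: [1.162, 1.239, -1.163]
contact_force: [0.1, 0.5, 0.2]
gripper_width: 88.3
time: 11.12
tool_pos: [543.3, 92.9, 285.7]
orientation: [1.163, 1.237, -1.161]
contact_force: [18.3, 3.0, -3.6]
gripper_width: 36.7
now [543.7  93.  285.9] axes
 [[ 0.004  0.998  0.064]
 [ 0.     0.064 -0.998]
 [-1.     0.004 -0.   ]]
shift frac [ 0.006 -0.002  0.013]
turn frac [ 0.    -0.    -0.003]
turn frac [-2.     0.004 -0.   ]
q [-0.05  0.5   1.48  0.    1.16 -0.11]
```

View pics/w6.png

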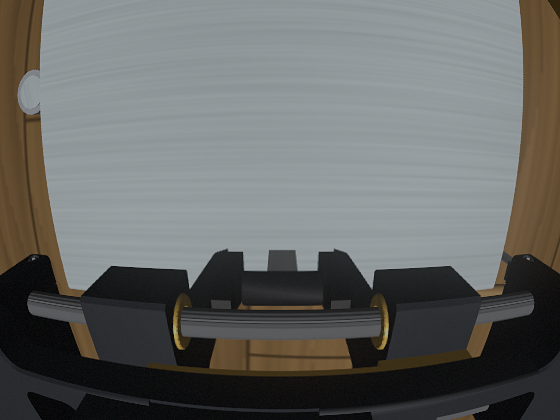

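```bash
python3 -m crank '[[0,0.004,0,0,0,0,1],[-0.03,0.004,-0.006,0,0,0,1],[-0.065,0.004,-0.013,0,0,0,1],[-0.129,0.004,-0.029,0,0,0,1],[-0.192,0.004,-0.049,0,0,0,1],[-0.254,0.004,-0.071,0,0,0,1],[-0.315,0.004,-0.096,0,0,0,1],[-0.315,0.004,-0.096,0,0,0,1],[-0.315,0.004,-0.096,0,0,0,1]]'
python3 - <<'E'
from h import *
c=capture("side"); cv2.imwrite("pics/s7.png",c["pixels"][60:270,120:400].repeat(2,0).repeat(2,1))
plan([543.5,91,285],0.063)
E
```

```text
time: 11.92
tool_pos: [543.1, 107.1, 332.7]
orientation: [1.162, 1.236, -1.161]
contact_force: [7.8, -1.6, -6.4]
gripper_width: 35.3
now [543.1 107.  332.4] axes
 [[ 0.002  0.998  0.064]
 [-0.001  0.064 -0.998]
 [-1.     0.002  0.001]]
shift frac [ 0.316 -0.005  0.106]
turn frac [ 0.     0.001 -0.001]
turn frac [-2.e+00  2.e-03  1.e-03]
q [-0.02  0.45  1.41 -0.    1.28 -0.08]
```

View pics/s7.png

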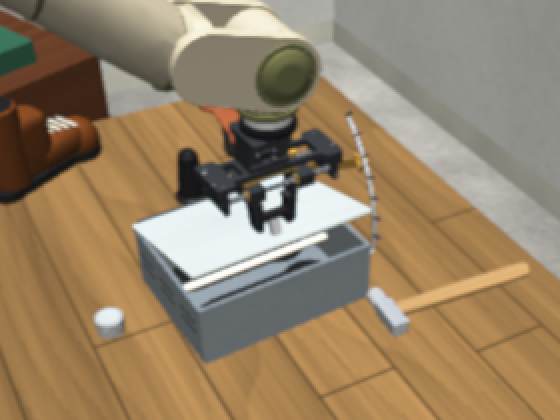

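The lid is lifted and follows the hand (about 0.25 rad); the bystanders look untouched. Continuing along the arc.

```bash
python3 -m crank '[[-0.059,0,-0.029,0,0,0,1],[-0.117,0,-0.06,0,0,0,1],[-0.174,0,-0.094,0,0,0,1],[-0.228,0,-0.131,0,0,0,1],[-0.281,0,-0.171,0,0,0,1],[-0.327,0,-0.209,0,0,0,1],[-0.327,0,-0.209,0,0,0,1],[-0.327,0,-0.209,0,0,0,1],[-0.327,0,-0.209,0,0,0,1]]'
cat > m.py <<'E'
from h import *
import sys
s=arm.get_state(); p=s["tool_pos"]; print(p.round(1),s["contact_force"].round(1),s["gripper_width"].round(1),"tilt",R.from_rotvec(s["orientation"]).as_matrix()[:,0].round(3))
c0=np.array([538.2,175.6]); yaw=0.063; ex=np.array([np.cos(yaw),np.sin(yaw)]); ey=np.array([-ex[1],ex[0]])
g=p+147*R.from_rotvec(s["orientation"]).as_matrix()[:,0]
gy=(g[:2]-c0)@ey-110; gz=g[2]-104; print("kin lid angle",np.arctan2(gz,-gy)-np.arctan2(34,195),"radius",np.hypot(gy,gz),np.hypot(195,34))
for n in ["side","top","wrist"]:
    c=capture(n); W=(fcloud if n=="wrist" else cloud)(c); px=c["pixels"].astype(int); z=W[...,2]
    cv2.imwrite(f"pics/{n}{sys.argv[1]}.png",c["pixels"])
    Q=W[...,:2]-c0; bx=Q@ex; by=Q@ey
    b,g,r=px[...,0],px[...,1],px[...,2]
    for nm,m in (("lid",(abs(bx)<135)&(by>-110)&(by<85)&(z>112)&(z<235)&(px.min(-1)>120)&(px.max(-1)-px.min(-1)<40)),("pointer",(bx>148)&(bx<180)&(by>-110)&(by<90)&(z>112)&(r-b>35))):
        P=np.stack([by[m],z[m]],-1).astype(np.float32)
        if len(P)<20: print(n,nm,len(P)); continue
        l=cv2.fitLine(P,cv2.DIST_HUBER,0,.01,.01).ravel()
        k=np.abs((P-l[2:])@np.array([-l[1],l[0]]))<6
        l=cv2.fitLine(P[k],cv2.DIST_L2,0,.01,.01).ravel(); a=np.arctan2(-l[1]*np.sign(l[0]),abs(l[0]))
        rr=np.hypot(110-P[k,0],P[k,1]-104); th=np.arctan2(P[k,1]-104-(4/np.cos(a) if nm=="lid" else 0),110-P[k,0])
        print(n,nm,len(P),k.sum(),"slope ang",a.round(3),"via hinge",np.median(th[rr>80]).round(3),"z at hinge",l[3]+l[1]/l[0]*(110-l[2]))
E
python3 m.py 8
```

```text
time: 12.72
tool_pos: [541.2, 137.9, 381.3]
orientation: [1.162, 1.236, -1.162]
contact_force: [7.3, -3.9, -3.0]
gripper_width: 35.4Traceback (most recent call last):
  File "m.py", line 3, in <module>
    s=arm.get_state(); p=s["tool_pos"]; print(p.round(1),s["contact_force"].round(1),s["gripper_width"].round(1),"tilt",R.from_rotvec(s["orientation"]).as_matrix()[:,0].round(3))
                                                                                     ^^^^^^^^^^^^^^^^^^^^^^^^
AttributeError: 'float' object has no attribute 'round'
```

```bash
sed -i 's/s\["gripper_width"\].round(1)/round(s["gripper_width"],1)/' m.py; python3 m.py 8
```

```text
[541.2 137.9 381.3] [ 7.3 -3.9 -3. ] 35.4 tilt [ 0.002 -0.002 -1.   ]
kin lid angle 0.549011228666926 radius 197.26189248740124 197.9419106707824
side lid 937 839 slope ang 0.522 via hinge 0.532 z at hinge 109.57966
side pointer 93 66 slope ang 0.553 via hinge 0.584 z at hinge 108.905655
top lid 1683 1660 slope ang 0.53 via hinge 0.546 z at hinge 111.14509
top pointer 167 132 slope ang 0.552 via hinge 0.619 z at hinge 113.38665
wrist lid 84038 84032 slope ang 0.535 via hinge 0.553 z at hinge 111.404175
wrist pointer 1272 1131 slope ang 0.568 via hinge 0.627 z at hinge 113.76645
```

```bash
python3 -c "
import cv2
a=cv2.imread('pics/side8.png')[60:270,120:400]; cv2.imwrite('pics/c8.png',cv2.resize(a,None,fx=2.7,fy=2.7,interpolation=cv2.INTER_CUBIC))"
```

```text
(no output)
```

View pics/c8.png

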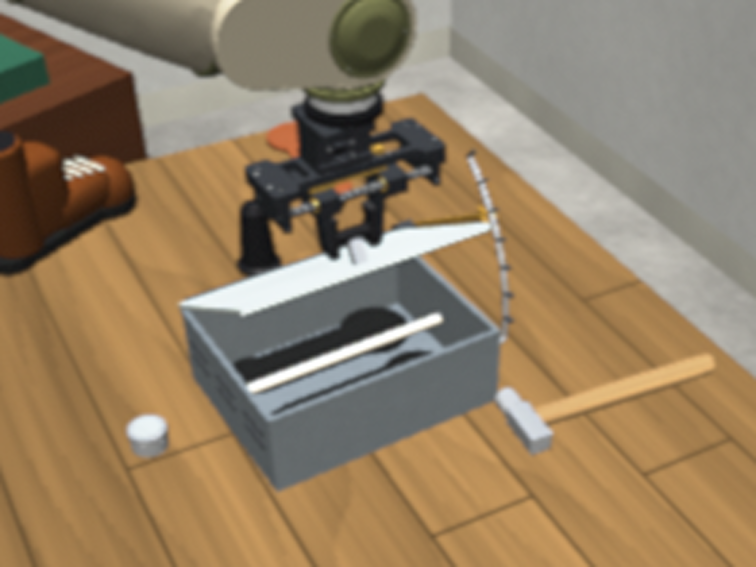

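View pics/wrist8.png

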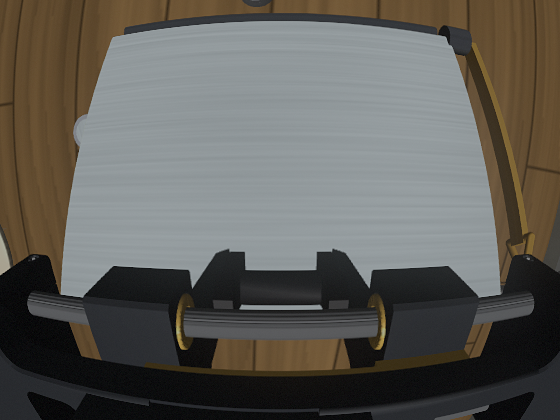

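Three cameras agree: by slope, the lid is at about 0.53 and the pointer about 0.03 more (0.031, 0.022 and 0.033). Raising the lid by 0.028.

```bash
python3 -m crank '[[-0.01,0.002,-0.008,0,0,0,1],[-0.02,0.002,-0.016,0,0,0,1],[-0.028,0.002,-0.024,0,0,0,1],[-0.028,0.002,-0.024,0,0,0,1],[-0.028,0.002,-0.024,0,0,0,1],[-0.028,0.002,-0.024,0,0,0,1],[-0.028,0.002,-0.024,0,0,0,1],[-0.028,0.002,-0.024,0,0,0,1]]'; python3 m.py 9
python3 - <<'E'
from h import *
a=np.load("top0.npz")["px"]; b=cv2.imread("pics/top9.png"); W=np.load("top0.npz")["W"]
cv2.imwrite("pics/d9.png",b)
c=capture("top"); W1=cloud(c); px=c["pixels"]
m=(W1[...,2]>30)&(W1[...,2]<50)&(abs(W1[...,0]-543)<60)&(abs(W1[...,1]+217)<60); print("tin",m.sum(),np.median(W1[m][:,2]),cv2.minEnclosingCircle(W1[m][:,:2].astype(np.float32)))
for t in ["hammer","spool","brush"]: print(t,[(round(d["conf"],2),d["rect"]) for d in nets.outline_of(c,t)][:2])
E
```

```text
time: 13.53
tool_pos: [541.2, 141.4, 385.3]
orientation: [1.161, 1.236, -1.163]
contact_force: [5.9, -4.2, -4.2]
gripper_width: 35.2
[541.2 141.4 385.3] [ 5.9 -4.2 -4.2] 35.2 tilt [ 0.001 -0.002 -1.   ]
kin lid angle 0.5755665005309479 radius 197.371433851627 197.9419106707824
side lid 792 702 slope ang 0.546 via hinge 0.558 z at hinge 109.90606
side pointer 72 41 slope ang 0.562 via hinge 0.597 z at hinge 109.533676
top lid 1669 1639 slope ang 0.558 via hinge 0.573 z at hinge 111.2566
top pointer 167 127 slope ang 0.546 via hinge 0.619 z at hinge 114.202896
wrist lid 81534 81528 slope ang 0.562 via hinge 0.58 z at hinge 111.554276
wrist pointer 1238 1094 slope ang 0.565 via hinge 0.628 z at hinge 113.926605
tin 386 41.14350477386188 ((541.5634155273438, -216.10118103027344), 30.071029663085938)
hammer [(0.8, [254.2, 88.8, 285.5, 185.4]), (0.61, [343.8, 215.5, 365.4, 236.0])]
spool [(0.64, [96.3, 221.7, 122.8, 239.7]), (0.58, [159.1, 168.1, 238.3, 287.0])]
brush [(0.79, [444.9, 237.1, 478.5, 291.9]), (0.53, [160.5, 165.7, 238.9, 284.4])]
```

View pics/d9.png

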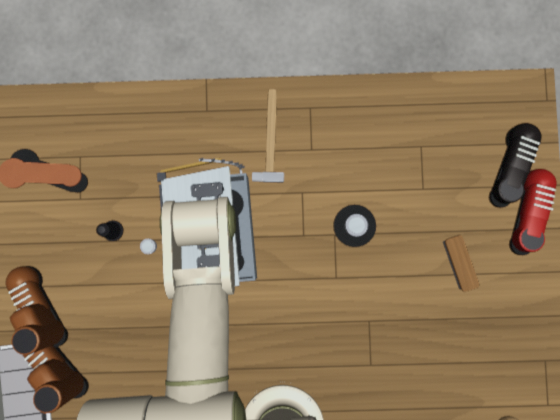

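Run:
```python
from h import *
c=capture("wrist"); W=fcloud(c); px=c["pixels"].astype(int)
c0=np.array([538.2,175.6]); yaw=0.063; ex=np.array([np.cos(yaw),np.sin(yaw)]); ey=np.array([-ex[1],ex[0]])
Q=W[...,:2]-c0; bx=Q@ex; by=Q@ey; z=W[...,2]
m=(bx>145)&(bx<185)&(by>-110)&(by<110)&(z>100)&(px[...,2]-px[...,0]>35)
y=110-by[m]; x=bx[m]; zz=z[m]
for lo in range(10,200,15):
    k=(y>=lo)&(y<lo+15)
    if k.sum()>5: print(lo,k.sum(),"y",y[k].mean().round(1),"bx",np.percentile(x[k],[5,50,95]).round(1),"z",np.percentile(zz[k],[5,50,95]).round(1),"ang",np.arctan2(np.median(zz[k])-104-2.7,y[k].mean()).round(3))
cv2.imwrite("pics/e9.png",cv2.resize(c["pixels"][10:300,400:560],None,fx=2,fy=2,interpolation=cv2.INTER_CUBIC))
```

```text
10 89 y 17.3 bx [160.  162.8 165.8] z [121.5 125.7 129.5] ang 0.83
25 101 y 32.5 bx [159.8 163.  166. ] z [130.6 135.2 139.3] ang 0.72
40 112 y 47.4 bx [160.  162.9 165.7] z [139.8 144.5 148.3] ang 0.674
55 114 y 62.6 bx [160.2 163.1 165.6] z [150.  153.7 158. ] ang 0.644
70 128 y 77.4 bx [160.2 163.  166.1] z [158.4 163.  166.9] ang 0.629
85 140 y 92.6 bx [159.7 162.7 165.7] z [167.5 172.1 176.3] ang 0.615
100 149 y 107.6 bx [159.8 162.8 165.9] z [177.2 181.8 186. ] ang 0.609
115 152 y 122.6 bx [159.7 162.8 165.8] z [186.4 191.  195.7] ang 0.602
130 200 y 137.6 bx [159.4 161.7 165. ] z [196.3 204.6 210.5] ang 0.618
145 114 y 151.4 bx [159.4 161.3 164.3] z [190.7 195.9 210.6] ang 0.532
```

View pics/e9.png

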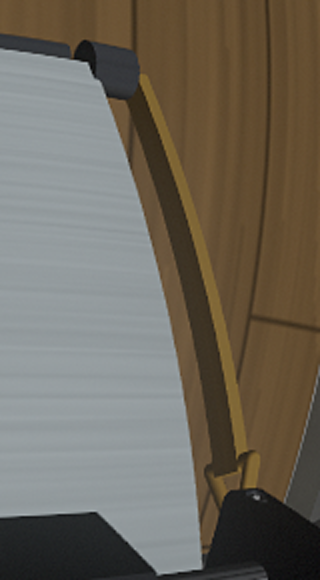

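The strip stands on edge (dark side face and bright top edge in the crop), so its slope is the right measure and the through-the-hinge angle isn't. Binned along the strip the pointer comes to 0.555; the lid is at about 0.56. One steadiness check before handing in.

```bash
python3 -m crank '[[0,0,0,0,0,0,1],[0,0,0,0,0,0,1],[0,0,0,0,0,0,1],[0,0,0,0,0,0,1],[0,0,0,0,0,0,1],[0,0,0,0,0,0,1]]'; python3 m.py 10 && python3 -c "
from plant import workorder
print(workorder.finish_job())"
```

```text
time: 14.43
tool_pos: [541.2, 141.4, 385.3]
orientation: [1.161, 1.236, -1.163]
contact_force: [5.9, -4.1, -4.0]
gripper_width: 35.4
[541.2 141.4 385.3] [ 5.9 -4.1 -4. ] 35.4 tilt [ 0.001 -0.002 -1.   ]
kin lid angle 0.5755124040509279 radius 197.36354129592755 197.9419106707824
side lid 792 703 slope ang 0.546 via hinge 0.558 z at hinge 109.91539
side pointer 72 42 slope ang 0.559 via hinge 0.597 z at hinge 109.96079
top lid 1667 1643 slope ang 0.557 via hinge 0.573 z at hinge 111.297295
top pointer 167 131 slope ang 0.545 via hinge 0.618 z at hinge 114.231094
wrist lid 81576 81570 slope ang 0.562 via hinge 0.58 z at hinge 111.550156
wrist pointer 1236 1089 slope ang 0.565 via hinge 0.628 z at hinge 114.04762
the job is handed in; nothing more can be done
None
```

The job is handed in: the large tin is on the rubber mat and the gripper is still holding the lid in line with the pointer. `finish_job` gives no verdict, so this rests on my own checks.

- **Tin:** I lifted it off the shut lid, set it on the mat and let go. It stands upright, and the wrist camera puts it about 1 mm from the mat's centre.
- **Lid:** I gripped the handle by its two ends and raised the lid along its arc. It then held steady for over half a second, gripped at about 35 mm opening. By slope, the lid read 0.546, 0.557 and 0.562 rad in the side, top and wrist cameras. The pointer read 0.559, 0.545 and 0.565, so they agree within about 0.013 rad.
- **Disagreements:**
  - The pointer's angle taken through the hinge came out higher, at 0.60–0.63 rad. The wrist close-up shows the strip standing on edge with its top edge off the hinge line, so I used the slope instead.
  - The lid angle worked out from the arm's position was 0.576 rad, also slightly above the cameras.
- **Not disturbed:** the pointer's slope stayed about the same throughout (0.545 rad at the start by the top camera). The hammer, spool and brush were where they started, within a few pixels in the top picture.

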